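# Press the inlay tile level into a brass tea trivet

## Task

The brass trivet on the bench is waiting for its tile. First take the steel punch off it and lay it flat in the wooden tool tray, then lay the oblong tile, patterned side up, on the trivet's bed and press both of its ends down past the spring clips until it sits fully home and level. Leave the loose things standing about where they are.

Things in the scene. Friction and masses are not known exactly. Their poses are not given: they have to be found in the camera images.
- bed (a point): Centre of the top face of the trivet's flat bed, 30 mm above the table. The trivet is a fixed brass plate, 100 mm along x, 132 mm along y, on feet; z up. The tile's long side goes along y, either way round. A spring clip stands at each end of y; lugs and stops guide the tile. A tile merely laid down rests on the clips, its underside about 15 to 20 mm above the bed.
- nose_left (a point): Inner edge of the nose of the steel spring clip at the bed's +y end, 52 mm from its centre, 24 mm wide; the nose spans 11.5 to 14.5 mm above the bed, its face above flares outward to 58 mm at 26.5 mm. It yields outward (3.5 N, then 1.5 N per mm) and snaps back over the tile; pressing one end of the tile past it takes about 5 to 15 N, and each end needs its own press.
- nose_right (a point): The same for the identical clip at the bed's -y end.
- lugs (a point): Point 14 mm above the bed's centre, amid brass guides 25 mm tall: four corner lugs (|y| 40 to 52, |x| 32 to 44 mm) beside the tile's long sides and four end stops beside the clips (|x| 17 to 27 mm). Inner faces at x = +/-32 and y = +/-56 mm up to 13 mm height, then flaring out by 6 mm. Between the lugs (80 mm along y) the long sides are open for fingers.
- tile_center (a point): Centre of the loose oblong tile of white glazed ceramic with three small blue diamonds on its upper face: 60 mm along its x, 110 mm along its y, 10 mm thick along z (z up, 0.15 kg); square edges. It lies flat on a wooden stand and overhangs it on every side; fingers can take it across its 60 mm width.
- stand: Fixed wooden block under the tile at the start, 36 mm along x, 80 mm along y, 30 mm tall; origin at the centre of its underside.
- punch_center (a point): Centre of the loose steel punch: a square bar 12 x 12 mm, 100 mm long along its y, the last 22 mm at its +y end narrowed to 8 x 8 mm; z up, 0.11 kg. It lies across the trivet's bed at the start, within 0.25 rad of the trivet's x axis.
- tray_in (a point): Centre of the inner floor of the open wooden tool tray (fixed; outside 200 mm along x, 130 mm along y, 28 mm tall; walls 6 mm, floor about 6 mm above the table). z up.
- square_tile: Bystander: loose square tile of the same make, 60 x 60 x 10 mm; origin at the centre of its underside.
- round_tile: Bystander: loose round tile of the same make, 80 mm across, 10 mm thick; origin at the centre of its underside.
- candlestick: Bystander: loose brass candlestick, 72 mm across its foot, 110 mm tall; origin at the centre of its underside.
- glass: Bystander: loose green tea glass, 60 mm across, 75 mm tall; origin at the centre of its underside.
- hammer: Bystander: loose hammer lying on the bench, 0.22 m long, handle along its x; origin on its underside.
- bowl: Bystander: small loose copper bowl, 70 mm across, 30 mm tall; origin at the centre of its underside.

How it is judged (in metres and radians):
On the way, in this order (a step that is already met when the one before it is completed fails the run):
1. the punch lies in the tool tray (x of punch_center in the frame of tray_in between -0.09 and 0.09 m and y of punch_center in the frame of tray_in between -0.055 and 0.055 m and z of punch_center in the frame of tray_in below 0.014 m), for 0.2 s.
2. the oblong tile sits level on the trivet's bed (z of tile_center in the frame of bed below 0.0065 m and angle between tile_center's own z axis and vertical below 0.025 rad and horizontal distance between tile_center and bed below 0.007 m), for 0.2 s.
At the end, for the whole second after the job is handed in: The oblong tile lies patterned side up on the trivet's bed: centred within 7 mm, at most 1.5 mm proud, level within 0.025 rad, its long side along the trivet's within 0.09 rad. The punch lies flat in the tool tray (centre within the walls, under 14 mm above its floor) (all of step 1 and all of step 2 and z of tile_center in the frame of bed above 0.003 m and angle between the y axis of tile_center and the y axis of bed, either way round below 0.09 rad); the robot touches nothing.
It fails at once if a loose bystander (square or round tile, candlestick, glass, hammer, bowl) is moved by more than 30 mm (distance of any of square_tile, round_tile, candlestick, glass, hammer, bowl from where it was at the start of the episode above 0.03 m).
It also fails if it takes over 61 s, if anything falls off the work surface, if the arm or the gripper's body presses on something with over 40 N, if the wrist force passes 120 N, or if a joint passes its speed limit or range.

## Robot

A 7-joint arm with a two-finger parallel gripper is mounted at the origin on the work surface. World frame = base frame: x ahead of the robot, y to its left, z up, the work surface at z = 0. Lengths are in mm, angles in rad, forces in N, time in s.
With the tool pointing down it reaches from about 425 to 1025 mm from the base axis. Payload 9.4 kg.
Tool frame: the origin (TCP) lies midway between the tips of the shut fingers; the grasp point (between the pads) lies 19 mm behind it; z points along the fingers, y is the line along which they close (so a half turn about z gives the same grasp; the last joint's range is limited). The gripper opens to 85 mm and grips with 20 to 120 N. Pads are 22 mm wide; open, the fingers measure 114 mm over their backs; the gripper's body (76 mm by 85 mm) begins 54 mm behind the grasp point. The pads swing forward as they close: fully open they stand 13 mm farther back than shut.
Start: joints at [1.211, 0.599, -0.003, 1.599, 0.002, 0.943, -0.08], TCP at [202.298, -696.204, 231.275] pointing down, gripper open.
Joint ranges: [-2.57, 2.57], [-0.35, 1.97], [-1.29, 1.29], [0.11, 2.56], [-1.05, 4.19], [0.11, 1.86], [-2.63, 2.63]. Speed limits (rad/s): [2.22, 2.22, 3.01, 3.01, 3.14, 3.14, 3.14].

## Interface

Orientations are given as a 3x3 rotation matrix whose columns are the frame's x, y, z axes.
In Python, from workcell import goto, movel, movej, set_gripper, dwell, inverse_kinematics, get_obs, grab_frame, MotionError, sign_off gives the robot as it stands. Calls block until the motion is done:
- goto(position, orientation): joint-space move of the TCP to a pose.
- movel(position, orientation=None, rate=150): straight line of the TCP; orientation=None keeps the orientation; rate is the mean speed in mm/s.
- movej(angles): joint-space move.
- set_gripper(opening): finger opening in mm; the grip force is fixed at half the most; returns when the fingers have stopped.
- dwell(seconds).
- inverse_kinematics(position, orientation): joint angles nearest the present ones, or None.
- get_obs(): the state.
- grab_frame(name): name is "scene" or "side" or "wrist"; returns a dict with "img" (384x512x3 uint8, red, green, blue), "intrinsics" (3x3 intrinsics, pixels), "R" (3x3) and "t" (3): a world point X has camera coordinates R X + t. Camera axes: x right, y down, z forward; pixel columns grow to the right and rows downward; lengths in mm; the calibration is good to about 2 mm. A picture is of the moment at which its call begins. There is no depth.
A pose or a line that the arm cannot do raises MotionError and nothing moves.
- sign_off(): hands the job in; it is judged then, once.
The state is a dict: "time_s": time; "q": joint angles; "dq": joint speeds; "tau": joint torques, N m; "tool_pos": TCP position; "tcp_rot": TCP orientation; "force": force on the tool from outside, world axes, zero at the start; "moment": the same for the moment, N m; "gripper_width": finger opening in mm; "grasp_force": force on a finger pad.
Only numpy, scipy, OpenCV 4.12 (cv2) and the standard library are available. Lean on these libraries where they do the work, as an engineer would, in place of code of your own. Each camera call takes 0.05 s, during which the arm holds its last target. There are 200 camera calls.

## Working session

There is one attempt and no reset: what is moved stays moved. The work goes in short steps, each a Python script; the robot and the scene stay as the last script left them, time stands still between calls to the robot, and variables do not carry over. Pictures are saved under pics/ and viewed, at most 10 in all, crops included, and the job is handed in when it is done.

```bash
ls; mkdir -p pics
cat > h.py <<'E'
import numpy as np, cv2
from workcell import *
def snap(cam,name=None):
    f=grab_frame(cam)
    if name: cv2.imwrite(f'pics/{name}.png',f['img'][:,:,::-1])
    np.savez(f'pics/{name or cam}.npz',**{k:f[k] for k in('img','intrinsics','R','t')})
    return f
def load(n): return dict(np.load(f'pics/{n}.npz'))
def ray(f,uv,z):
    uv=np.atleast_2d(uv).astype(float); R,t=np.array(f['R']),np.array(f['t']).ravel()
    c=-R.T@t; d=np.c_[uv,np.ones(len(uv))]@np.linalg.inv(f['intrinsics']).T@R
    return c+d*((z-c[2])/d[:,2])[:,None]
def proj(f,X):
    p=(np.atleast_2d(X)@np.array(f['R']).T+np.array(f['t']).ravel())@np.array(f['intrinsics']).T
    return p[:,:2]/p[:,2:]
def down(a): # tool y axis (closing line) at angle a from world x
    y=np.array([np.cos(a),np.sin(a),0]);z=np.array([0,0,-1.]);return np.c_[np.cross(y,z),y,z]
E
python3 - <<'E'
from h import *
a=snap('scene','scene0');b=snap('side','side0')
for f in(a,b):print(-np.array(f['R']).T@np.array(f['t']).ravel(), np.array(f['R'])[2])
o=get_obs();print(o['time_s'],o['tool_pos'],o['tcp_rot'])
big=lambda f:f['img'][:,:,::-1]
cv2.imwrite('pics/both.png',cv2.resize(np.hstack([big(a),big(b)]),(800,300)))
E
```

```text
pics
[1189.55617464  343.35831207 1157.61684135] [-0.46785404 -0.25584586 -0.84596424]
[105.01997467 581.75304567 796.09602897] [ 0.46387602 -0.53359985 -0.70717058]
0.1 [ 202.12200757 -695.81205713  230.47699458] [[ 9.60273137e-01  2.79061260e-01 -5.62304521e-04]
 [ 2.79061773e-01 -9.60272258e-01  1.31026699e-03]
 [-1.74320675e-04 -1.41513189e-03 -9.99998984e-01]]
```

View pics/scene0.png

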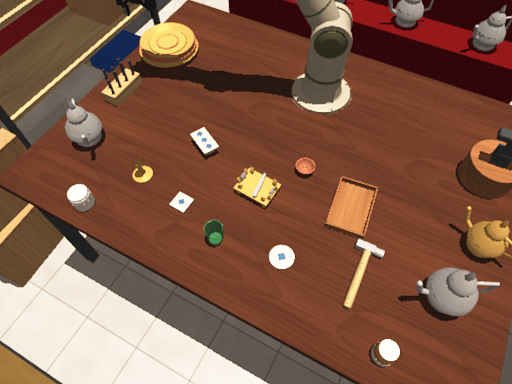

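View pics/side0.png

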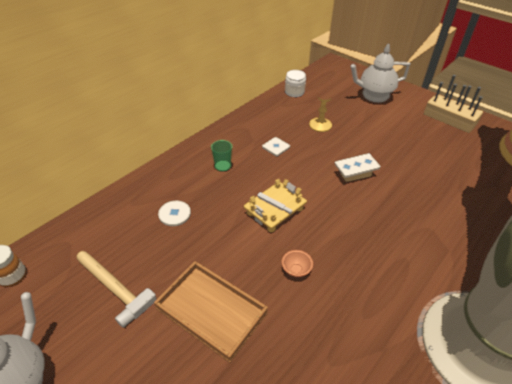

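The scene view shows the trivet at (257,187) with the punch across it, the tile at (204,141), the tray at (352,207) and the bowl at (305,167). In the side view the trivet is at (276,205), the tile at (357,167) and the tray at (212,307).

```bash
cat > m.py <<'E'
from h import *
def big(mask,near,r=60):
    """largest contour whose centre is within r px of near"""
    m=mask.astype(np.uint8)*255
    cs,_=cv2.findContours(cv2.morphologyEx(m,cv2.MORPH_CLOSE,np.ones((3,3))),cv2.RETR_EXTERNAL,cv2.CHAIN_APPROX_NONE)
    cs=[c for c in cs if np.hypot(*(c[:,0].mean(0)-near))<r]
    return max(cs,key=cv2.contourArea)
def rect(c,f,z):
    """min-area rectangle of a contour, on plane z: centre, long, short, long-axis angle"""
    P=ray(f,c[:,0],z)[:,:2].astype(np.float32)
    b=cv2.boxPoints(cv2.minAreaRect(P)); e=[b[1]-b[0],b[2]-b[1]]; e.sort(key=lambda v:-np.hypot(*v))
    return b.mean(0),np.hypot(*e[0]),np.hypot(*e[1]),np.arctan2(e[0][1],e[0][0])
E
python3 - <<'E'
from m import *
for n,tr,ti,ty,bo in(('scene0',(257,187),(204,141),(352,207),(305,167)),('side0',(276,205),(357,167),(212,307),(297,265))):
    f=load(n);h=cv2.cvtColor(f['img'],cv2.COLOR_RGB2HSV);H,S,V=[h[...,i].astype(int) for i in range(3)]
    print(n,'hsv',h[tr[1],tr[0]],h[ti[1],ti[0]],h[ty[1],ty[0]])
    print('tile',rect(big((S<60)&(V>150),ti,20),f,40))
    print('triv',rect(big((H>18)&(H<35)&(S>100)&(V>120),tr,25),f,30))
    print('tray',rect(big((H>6)&(H<20)&(S>80)&(V>140),ty,30),f,28))
    for nm,p,z in(('tile',ti,40),('trivet',tr,40),('tray',ty,6),('bowl',bo,15)):print(nm,ray(f,p,z).round())
E
```

```text
scene0 hsv [ 10   6 248] [104  35 202] [ 13 155 235]
tile (array([ 470.5258 , -266.55084], dtype=float32), np.float32(111.16793), np.float32(61.691307), np.float32(1.0889926))
triv (array([547.77264 ,  -7.457245], dtype=float32), np.float32(137.9963), np.float32(100.569954), np.float32(1.4963007))
tray (array([463.00305, 308.7376 ], dtype=float32), np.float32(202.29243), np.float32(131.95108), np.float32(0.11376311))
tile [[ 474. -263.   40.]]
trivet [[559.   2.  40.]]
tray [[460. 312.   6.]]
bowl [[390. 106.  15.]]
side0 hsv [ 19  30 159] [ 19  35 246] [ 16 140 218]
tile (array([ 468.0718, -266.5996], dtype=float32), np.float32(115.72152), np.float32(65.64441), np.float32(1.0722744))
triv (array([552.06067 ,  40.420578], dtype=float32), np.float32(111.420525), np.float32(73.85127), np.float32(0.024128696))Traceback (most recent call last):
  File "<stdin>", line 7, in <module>
  File "m.py", line 7, in big
    return max(cs,key=cv2.contourArea)
ValueError: max() iterable argument is empty
```

Run:
```python
from m import *
goto([470,-266,260],down(1.089-np.pi/2)); print(get_obs()['q'].round(2) if hasattr(get_obs()['q'],'round') else get_obs()['q'])
a=snap('wrist','w_tile')
goto([553,0,260],down(-np.pi/2)); print(get_obs()['q'],get_obs()['time_s'])
b=snap('wrist','w_triv')
cv2.imwrite('pics/w2.png',cv2.resize(np.hstack([a['img'],b['img']])[:,:,::-1],(800,300)))
print(proj(a,[470.5,-266.5,40]),proj(b,[553,0,30]))
f=a
h=cv2.cvtColor(f['img'],cv2.COLOR_RGB2HSV);H,S,V=[h[...,i].astype(int) for i in range(3)]
print('tile',rect(big((S<60)&(V>150),proj(a,[470.5,-266.5,40])[0],60),f,40))
```

```text
[ 0.63  0.36 -0.3   1.98  0.14  0.82 -0.22]
[-0.02983948  0.36161899 -0.09581309  1.96043037  0.0467523   0.82184059
 -1.72251262] 3.3333
[[254.24863311 162.9270852 ]] [[253.26979554 162.06449607]]
tile (array([ 468.51202, -265.96188], dtype=float32), np.float32(108.02807), np.float32(60.29487), np.float32(1.0811254))
```

View pics/w_triv.png

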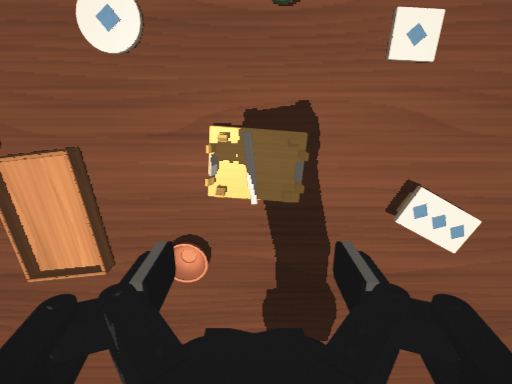

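View pics/w_tile.png

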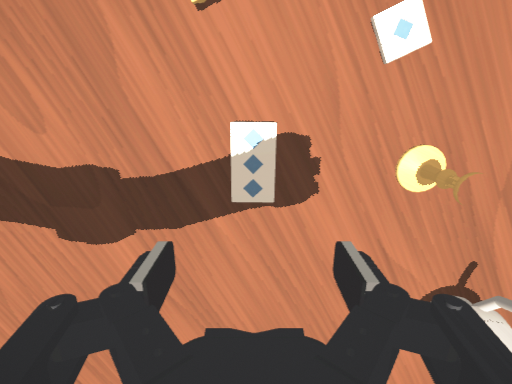

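The wrist view shows the trivet at about (257,165), half in shadow. The punch runs across it from (246,130) to (253,203). In the other wrist view the tile is clear at (253,163).

Run:
```python
from m import *
f=load('w_triv');h=cv2.cvtColor(f['img'],cv2.COLOR_RGB2HSV);H,S,V=[h[...,i].astype(int) for i in range(3)]
m=(H>=18)&(H<38)&(S>90)&(V>40)
c=big(m,(257,165),40);print('triv',rect(c,f,30))
print('cam',-f['R'].T@f['t'])
im=f['img'][:,:,::-1].copy()
cr=cv2.resize(im[110:220,190:325],None,fx=5.8,fy=5.4,interpolation=cv2.INTER_CUBIC)
cr=cv2.convertScaleAbs(cr,alpha=1.3)
for k in range(0,135,10):cv2.putText(cr,str(190+k),(int(k*5.8),10),0,.35,(255,255,255))
for k in range(0,110,10):cv2.putText(cr,str(110+k),(0,int(k*5.4)+4),0,.35,(255,255,255))
cv2.drawContours(cr,[((c-np.array([190,110])+.5)*np.array([5.8,5.4])).astype(int)],-1,(0,255,0),1)
cv2.imwrite('pics/crop1.png',cr);print(cr.shape)
```

```text
triv (array([548.808    ,  -3.5009232], dtype=float32), np.float32(139.23807), np.float32(99.1815), np.float32(1.493893))
cam [630.95812755  -1.32299904 402.53636709]
(594, 783, 3)
```

View pics/crop1.png

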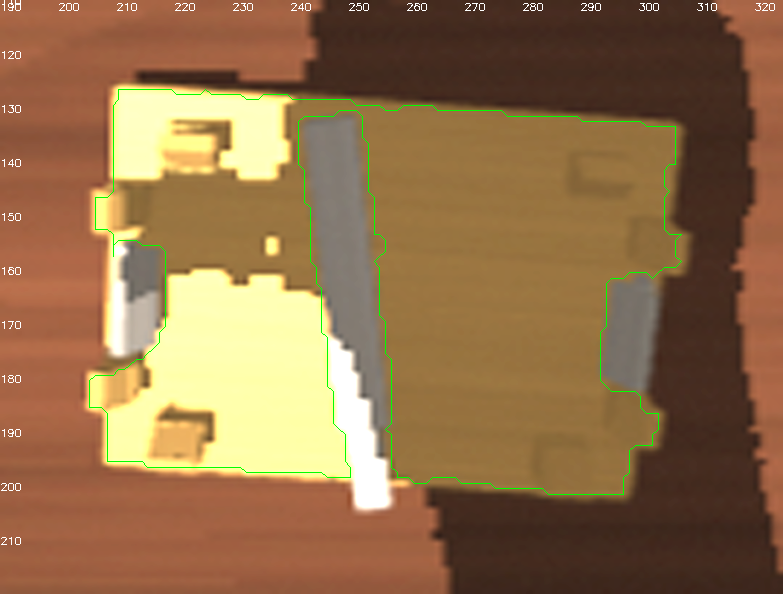

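Run:
```python
from m import *
f=load('w_triv')
px=lambda p:np.array(p)/[5.8,5.4]+[189.5,109.5]
P=ray(f,px([(112,84),(682,122),(628,497),(105,466)]),30)[:,:2];print(P.round(1))
print('edges',[np.hypot(*(P[i]-P[(i+1)%4])).round(1) for i in range(4)],P.mean(0))
for i in range(4):
    d=P[(i+1)%4]-P[i];print(np.arctan2(d[1],d[0]))
Q=ray(f,px([(302,118),(358,112),(391,507),(355,510)]),42)[:,:2];print('punch',Q.round(1))
a,b=Q[:2].mean(0),Q[2:].mean(0);d=b-a;print(np.hypot(*d),(a+b)/2,np.arctan2(d[1],d[0]))
for n in('scene0','side0'):
    g=load(n);print(n,proj(g,np.c_[P,[30]*4]).round(1).tolist())
    h=cv2.cvtColor(g['img'],cv2.COLOR_RGB2HSV);H,S,V=[h[...,i].astype(int) for i in range(3)]
    c=proj(g,[548,-5,30])[0];m=(S<60)&(V>110)
    try:print('punch',rect(big(m,c,15),g,42))
    except Exception as e:print(e)
```

```text
[[602.8  58.8]
 [593.6 -71.8]
 [495.1 -64.1]
 [503.9  65.5]]
edges [np.float64(130.9), np.float64(98.8), np.float64(130.0), np.float64(99.2)] [548.84424297  -2.90611075]
-1.6413190210483088
3.0638095000188286
1.5031799885615884
-0.06808352738869504
punch [[595.8  15. ]
 [597.2   2.5]
 [496.7  -5.1]
 [495.9   3.6]]
100.59568485363597 [546.39523861   4.02321476] -3.047149601293574
scene0 [[265.9, 205.2], [233.1, 187.5], [249.0, 167.6], [281.0, 183.9]]
punch (array([546.6785   ,   3.7378855], dtype=float32), np.float32(100.183495), np.float32(11.017831), np.float32(0.09031888))
side0 [[243.0, 205.5], [278.3, 181.3], [305.7, 200.3], [270.9, 226.9]]
punch (array([545.1497   ,   6.2237444], dtype=float32), np.float32(103.01046), np.float32(16.156713), np.float32(0.07593376))
```

The plate measures 131 × 99 mm (nominal 132 × 100), so the bed centre is at (548.8, -2.9) with a yaw of -0.069. The punch measures 100.6 mm and agrees between the wrist and scene views.

Run:
```python
from m import *
a=0.092-np.pi/2; R=down(a); p=[547,4.0]
set_gripper(42)
goto([*p,120],R); movel([*p,50],rate=120); movel([*p,32.5],rate=50)
print(get_obs()['tool_pos'],get_obs()['force'])
set_gripper(0); o=get_obs(); print(o['gripper_width'],o['grasp_force'])
movel([*p,150],rate=150); print(get_obs()['gripper_width'],get_obs()['force'])
R2=down(.114-np.pi/2)
goto([463,309,120],R2); snap('side','side1')
movel([463,309,30],rate=120); movel([463,309,10.5],rate=40)
o=get_obs();print(o['tool_pos'],o['force'],o['gripper_width'])
set_gripper(40); movel([463,309,180],rate=200)
# on to the tile: view on the way
g=snap('side','side2'); w=snap('wrist','w_tray'); print(get_obs()['time_s'])
cv2.imwrite('pics/v2.png',np.hstack([g['img'][200:380,100:400],w['img'][60:240,100:412]])[:,:,::-1])
```

```text
[546.77642538   3.99485115  32.15422085] [ 0.63543045 -0.26506673 -0.23401163]
9.92072007682073 59.96923327445984
9.99091612508093 [ 0.46999083 -0.76572329 -1.48095603]
[462.89558781 308.93682665  10.29176659] [-0.07394824  0.54884597 -1.89274986] 10.139161307595367
11.35
```

View pics/v2.png

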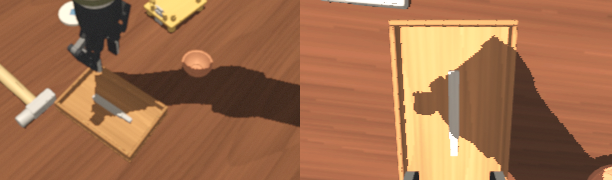

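The punch lies flat in the tray. Next I pick up the tile and lay it on the clips.

Run:
```python
from m import *
R=down(1.085-np.pi/2); p=[469.5,-266.3]
goto([*p,170],R); set_gripper(85)
movel([*p,60],rate=150); movel([*p,20],rate=60)
o=get_obs();print(o['tool_pos'],o['force'])
set_gripper(0); o=get_obs();print(o['gripper_width'],o['grasp_force'])
movel([*p,140],rate=120)
o=get_obs();print(o['gripper_width'],o['force'])
b=[548.8,-2.9]; Rb=down(-0.069)
goto([*b,140],Rb); f0=np.array(get_obs()['force'])
w=snap('wrist','w_held'); s=snap('side','side_held')
movel([*b,70],rate=120); movel([*b,48],rate=60); f0=np.array(get_obs()['force'])
snap('side','s_low')
for z in np.arange(46,34,-1.5):
    movel([*b,z],rate=40); o=get_obs(); d=np.array(o['force'])-f0; print(z,d.round(1),o['tool_pos'][2].round(1))
    if d[2]>4: break
print(o['time_s'])
v=snap('side','s_placed'); w2=snap('wrist','w_placed'); v0=load('s_low'); k=snap('scene','c_placed')
c=lambda i:cv2.resize(i[150:260,220:350],None,fx=3,fy=2.6)
cv2.imwrite('pics/v3.png',np.vstack([np.hstack([c(v['img']),c(k['img'][:, 0:])]),np.hstack([cv2.resize(w['img'],(390,286)),cv2.resize(w2['img'],(390,286))])])[:,:,::-1])
```

```text
[ 469.5460072  -266.24890873   19.95014693] [ 0.31968049 -0.12497325 -0.16685848]
58.65521082241279 63.80373001098633
58.387108187807875 [ 0.68565379  0.16926592 -1.71655594]
46.0 [-0.7  0.6  0.2] 46.0
44.5 [-0.2  1.2  0.3] 44.5
43.0 [-0.4  1.4  0.2] 42.9
41.5 [-0.1  1.6  0.2] 41.5
40.0 [-0.5  3.2  4.1] 40.2
20.8667
```

View pics/v3.png

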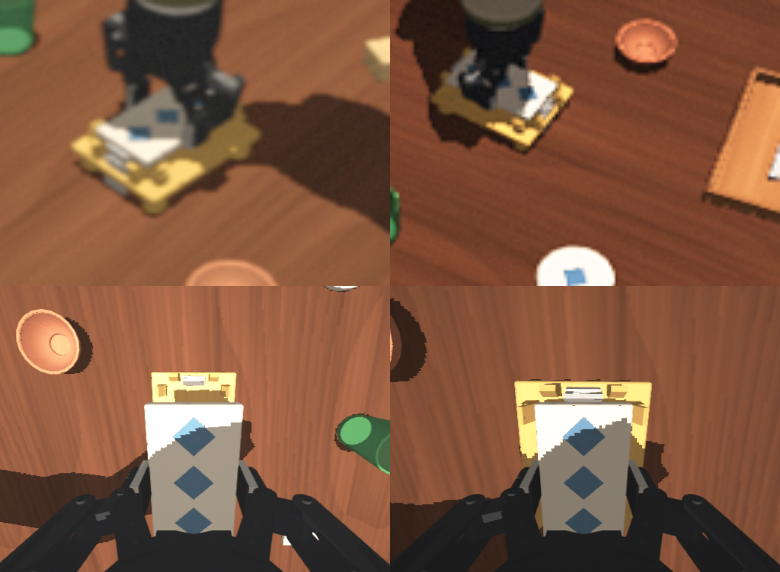

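The tile is over the trivet between the lugs, centred in x and square. It has touched the clips with a slight +y push, so I shift it 1 mm towards +y, release, and look.

Run:
```python
from m import *
b=np.array([548.8,-2.9]); yb=np.array([np.sin(.069),np.cos(.069)]); b=b+1.0*yb
movel([*b,40.5],rate=30); o=get_obs();print(o['force'].round(1))
movel([*b,39],rate=30); o=get_obs();print(o['force'].round(1))
set_gripper(74); o=get_obs();print(o['force'].round(1))
movel([*b,130],rate=120)
back=b-95*np.array([np.cos(.069),-np.sin(.069)])
goto([*back,190],down(-0.069-np.pi/2+np.pi)) if False else movel([*b,200],rate=200)
f=snap('wrist','w_rel'); s=snap('side','s_rel'); c=snap('scene','c_rel'); print(get_obs()['time_s'])
for g,n in((f,'w'),(c,'c'),(s,'s')):
    h=cv2.cvtColor(g['img'],cv2.COLOR_RGB2HSV);H,S,V=[h[...,i].astype(int) for i in range(3)]
    try:print(n,rect(big((S<70)&(V>100),proj(g,[548.8,-2.9,56])[0],25),g,57))
    except Exception as e:print(e)
q=proj(f,[548.8,-2.9,56])[0].astype(int);print(q)
a=f['img'][max(q[1]-120,0):q[1]+120,max(q[0]-130,0):q[0]+130]; e=s['img'][160:250,225:325]
cv2.imwrite('pics/v4.png',np.hstack([cv2.resize(a,(400,370)),cv2.resize(e,(400,370))])[:,:,::-1])
```

```text
[ 0.5 -0.8  0.1]
[ 0.1 -0.3  5.2]
[-0.3  0.8 -0.6]
23.375
w (array([5.484941e+02, 2.255249e-02], dtype=float32), np.float32(125.064026), np.float32(89.03757), np.float32(1.4972653))
c (array([550.0776   ,   1.6347837], dtype=float32), np.float32(124.06445), np.float32(63.521152), np.float32(1.5147078))
s (array([551.0352  ,   4.444069], dtype=float32), np.float32(133.73601), np.float32(67.20199), np.float32(1.4878949))
[254 179]
```

View pics/v4.png

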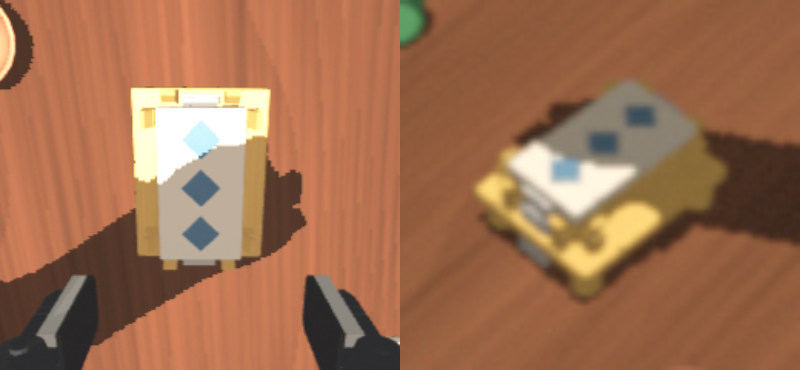

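The tile rests on the clips, centred, in both views. Now I press each end.

```bash
cat > press.py <<'E'
from m import *
b=np.array([548.8,-2.9]); yb=np.array([np.sin(.069),np.cos(.069)])
def press(s,zs=(54,38.9),lim=28):
    p=b+s*yb
    goto([*p,90],down(-0.069)); f0=get_obs()['force'][2]; movel([*p,62],rate=100); log=[]
    for z in np.arange(60,zs[1],-1.5):
        movel([*p,z],rate=40); o=get_obs(); log.append((round(float(o['tool_pos'][2]),1),round(float(o['force'][2]-f0),1)))
        if log[-1][1]>lim: break
    print(s,log); movel([*p,90],rate=150)
E
python3 - <<'E'
from press import *
set_gripper(0)
press(38); press(-38)
movel([*b,200],rate=200); print(get_obs()['time_s'])
f=snap('wrist','w_p'); s=snap('side','s_p')
q=proj(f,[548.8,-2.9,40])[0].astype(int)
a=f['img'][max(q[1]-120,0):q[1]+120,max(q[0]-130,0):q[0]+130]; e=s['img'][160:250,225:325]
cv2.imwrite('pics/v5.png',np.hstack([cv2.resize(a,(400,370)),cv2.resize(e,(400,370))])[:,:,::-1])
E
```

```text
38 [(60.5, -0.3), (58.8, 4.5), (57.2, 4.7), (55.8, 5.2), (53.9, -1.2), (52.2, -0.1), (50.9, -0.4), (49.5, 1.3), (48.0, 2.1), (46.4, 1.0), (44.7, 0.5), (43.7, 5.9), (43.1, 16.7), (41.5, 13.3), (40.1, 16.6)]
-38 [(60.3, -0.6), (58.6, -1.2), (56.9, -0.3), (55.4, 0.3), (53.9, 0.1), (52.4, -0.0), (50.9, -0.1), (49.4, 0.4), (47.9, -0.5), (46.4, -0.3), (44.9, -0.0), (43.4, 0.2), (41.9, -0.5), (40.4, -0.4), (40.1, 14.7)]
35.0833
```

View pics/v5.png

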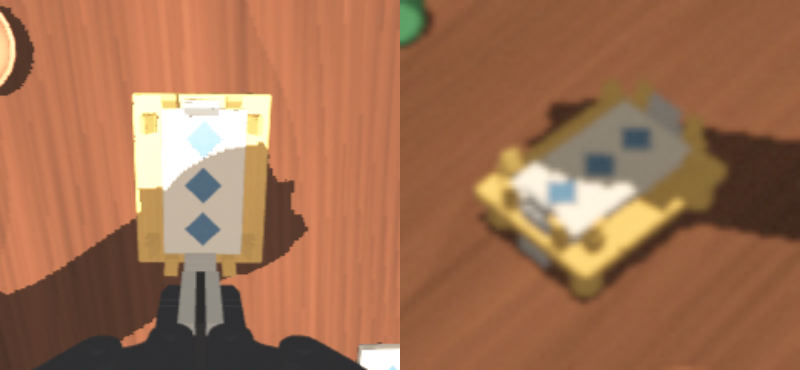

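Both clips stand over the tile's ends, and the second press met the tile at the seated height of 40 mm. I touch both ends once more to confirm, then hand in.

Run:
```python
from press import *
for s in(40,-40):
    p=b+s*yb; goto([*p,70],down(-0.069)); f0=get_obs()['force'][2]; movel([*p,43],rate=80)
    for z in(41.5,40.5,39.5,38.8):
        movel([*p,z],rate=30); o=get_obs(); print(s,o['tool_pos'][2].round(2),(o['force'][2]-f0).round(1))
        if o['force'][2]-f0>22: break
    movel([*p,70],rate=150)
movel([*b,200],rate=200); print(get_obs()['time_s'])
sign_off()
```

```text
40 41.81 -0.8
40 40.51 0.3
40 40.14 8.4
40 40.09 18.7
-40 41.77 1.4
-40 40.6 -0.0
-40 40.13 8.0
-40 40.06 16.9
40.7333
the job is handed in; nothing more can be done
```

The job is handed in at 40.7 s: the punch lies flat in the tray, and the tile is clipped home, with both ends meeting the touch check at 40.1 mm (seated height 40 mm); the judge's verdict was not shown.

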